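# Uncouple the air test gauge and park it

### The arm

A 7-joint arm with a two-finger parallel gripper is mounted at the origin on the work surface. World frame = base frame: x ahead of the robot, y to its left, z up, the work surface at z = 0. Lengths are in m, angles in rad, forces in N, time in s.
With the tool pointing down it reaches from about 0.35 to 0.9 m from the base axis. Payload 19.9 kg.
Tool frame: the origin (TCP) lies on the centre line of the jaws, within the pads' length; the fingertips stand 14 mm ahead of it and the grasp point (between the pads) lies 5 mm behind it; z points along the fingers, y is the direction in which the jaws open and shut (so a half turn about z gives the same grasp; the last joint's range is limited). The gripper opens to 94 mm and grips with 3 to 60 N. Pads are 16 mm wide; open, the fingers measure 119 mm over their backs; the gripper's body (75 mm by 177 mm) begins 78 mm behind the grasp point.
Start: joints at [1.06, 0.417, -0.01, 1.614, 0.005, 1.111, -0.053], TCP at [0.283, -0.557, 0.219] pointing down, gripper open.
Joint ranges: [-2.81, 2.81], [-0.39, 2.02], [-1.27, 1.25], [0.06, 2.57], [-1.19, 4.33], [0.19, 2], [-2.82, 2.82]. Speed limits (rad/s): [1.89, 1.89, 2.39, 2.39, 3.01, 3.01, 3.01].

### API

Orientations are given as a 3x3 rotation matrix whose columns are the frame's x, y, z axes.
In Python, from rig import monitor, eyes, job_done gives the robot as it stands.
- The arm moves only by the shell command python3 -m handwheel 'ROWS' [FORCE]. ROWS is JSON, a list of rows, each a list of 7 numbers: the finger opening in mm, from 0 to 94, then the shift along the world's x, y, z in units of 25 mm (1.0 is 25 mm), then the turn, a rotation vector about the world's x, y, z in units of 6 degrees (1.0 is 6 degrees). In form: [[gripper, dx, dy, dz, rx, ry, rz], ...]. A call has 1 to 8 rows; each row is the pose to reach, as a shift and turn from the pose commanded when the call began; what a row does not reach only later rows make up. A row lasts 1/12 s, in which the tool goes at most 41.7 mm and 7.16 degrees, less where a joint would pass 70% of its speed; a pose out of reach is approached as far as the arm can. A call with a gripper value outside its range is refused whole. The fingers move at their own pace and stop on an object; FORCE is the grip in N (left out, the last holds). Time passes only in rows, so rows that repeat a pose let the fingers close. It gives the time, the measured TCP pose, the force and the opening at its end, in the units of the state.
- monitor.get_obs(): the state, without advancing time (a new reading comes with each control period).
- eyes.get_image(name): name is "side" or "top" or "wrist"; returns (picture, depth): 480x640x3 uint8, blue, green, red; 480x640 float32, m along the optical axis (not along the pixel's ray), 0 where there is no reading.
- eyes.calibration(name): a dict with "intrinsics" (3x3 intrinsics, pixels), "rvec" (rotation vector, rad) and "tvec" (3), from world to camera coordinates, as OpenCV has them; the wrist camera has in their place "mount" (4x4, takes a point from camera to tool coordinates, whose origin is the TCP and whose axes are the flange's). Camera axes: x right, y down, z forward; pixel columns grow to the right and rows downward; lengths in m; the calibration is good to about 2 mm. A picture is of the moment at which its call begins: read the wrist's pose just before it. calibration takes no time and is no camera call.
- job_done(): hands the job in, once; it reports no verdict.
The state is a dict: "time_s": time; "qpos": joint angles; "joint_vel": joint speeds; "joint_torque": joint torques, N m; "tool_pos": TCP position; "eef_rot": TCP orientation; "force": force on the tool from outside, world axes, zero at the start; "moment": the same for the moment, N m; "width": finger opening in m.
Only numpy, scipy, OpenCV 4.12 (cv2) and the standard library are available. Lean on these libraries where they do the work, as an engineer would, in place of code of your own. Each camera call takes 0.05 s, during which the arm holds its last target. There are 200 camera calls.

### The job

The little test gauge is plugged into the bench air coupling: push the coupling's sprung sleeve back until the gauge pops loose, draw the gauge straight out so that the sleeve snaps forward again, and park the gauge upright in the rack, nipple down and fully home, in the hole with the yellow ring. Use a light touch all the way: do not tug at the gauge while it is still locked, ram the sleeve, force or drop the gauge. Leave the other things where they are.

Things in the scene. Friction and masses are not known exactly. Their poses are not given: they have to be found in the camera images.
- station: Bench air station, fixed: blue base plate, aluminium block, and on it the upright quick coupling, open at the top; 120 mm behind it (the station's +x) a filter-regulator with clear bowl and black knob, 131 mm high, 46 mm wide. Origin: on the coupling's axis at the bench, z up. The hand must not press or knock the station, coupling or sleeve with more than 24 N
- coupling_mouth (a point): Centre of the coupling's open top end (125 mm above the station's origin), on its vertical axis; 18 mm bore, 24 mm outside. Round it is the sleeve: its top is a flange 43 mm wide, 6 mm thick, to be pressed on from above beside the gauge (ring from 12.5 to 21.5 mm radius), below it a knurled body 34 mm wide, 26 mm long. Forward, the flange's flat top lies 0 to 9 mm below the mouth: find it by touch
- sleeve (a joint): Bright steel sleeve round the coupling: how far it is pushed back, straight down (m): 0 = forward, 0.0065 = solid stop. Its spring pushes forward with 6 N at 0, 15.8 N at the stop. At 4 to 5.5 mm it frees the gauge, which springs up about 5 mm; balls inside then hold the sleeve about 3 mm back by themselves until the nipple is out, when it snaps to 0
- gauge_centre (a point): Test gauge, loose, 120 g: centre of its black round case, 30 mm in diameter, 22 mm thick, white dial looking along the gauge's own x axis (flat faces at x = +-11 mm), z up along the nipple. Under the case a brass hexagon, 22 to 25 mm wide, its underside 16 mm below this point, then the steel nipple, 17 mm wide, 24 mm long. Plugged in, this point is 19 mm above the mouth, sprung up about 24 mm
- gauge_tip (a point): Lower end of the gauge's nipple, on its axis, 40 mm under gauge_centre. From sprung up it must be lifted another 16 mm, straight, against 3 to 8 N, to be clear of the coupling. While locked it holds against any pull; the force between gauge and coupling must stay under 35 N. The gauge turns freely in the coupling
- rack: Grey sheet-steel rack, fixed, 70 x 250 mm, its top 50 mm above the bench, with three 20 mm holes in a row along its own y axis, 80 mm apart, through a 12 mm thick top. Origin: under the middle hole, on the bench. The gauge must not be pushed on the rack with more than 35 N
- place_hole (a point): Centre, on the rack's top face, of the free hole with the yellow ring round it (any of the three), where the gauge goes; its hexagon then rests flat on the rack and gauge_centre is 16 mm above this point. The hole is 20 mm wide with a 1.5 mm chamfer
- nozzle_centre (a point): Blow nozzle, aluminium with a red band, parked upright in one of the other holes: a point on its axis, 26 mm above the rack's top. It stands 66 mm above the rack and is 25 mm wide. Leave it
- chuck_centre (a point): Tyre chuck, steel, with a 34 mm cross head, parked upright in the remaining hole: a point on its axis 22 mm above the rack's top. It stands 47 mm above the rack. Leave it
- wrench_grip (a point): Steel spanner, 190 mm, lying in front of the robot: point on its shaft. Leave it
- driver_grip (a point): Screwdriver, orange handle, 200 mm, lying in front of the robot: point on its handle. Leave it
- oil_can: Yellow oil can, 52 mm wide, 130 mm high, at the back; origin at the centre of its base. Leave it
- bracket: Steel angle bracket with holes, 160 x 75 x 45 mm, at the back; origin at the middle of its base. Leave it
- bolt_tin: Steel bowl, 72 mm wide, 40 mm high, at the back; origin at the centre of its base. Leave it
- pipe_ring: Brass ring, 44 mm wide, 12 mm high, lying in front; origin at the centre of its underside. Leave it
Mind the look-alikes: they are no part of the job. What is shaped like the part that bears gauge_centre but purple or turquoise is not meant.

How it is judged:
By the outcome, as a careful person would: the job done as asked, in the order asked, and still so for the second after the job is handed in, with the robot touching nothing.
It also fails if it takes over 51 s, if anything falls off the work surface, if the arm or the gripper's body presses on something with over 40 N, if the wrist force passes 120 N, or if a joint passes its speed limit or range.

## Working session

There is one attempt and no reset: what is moved stays moved. The work goes in short steps, Python scripts to look and compute and a shell command to move; the robot and the scene stay as the last step left them, time stands still between calls to the robot, and variables do not carry over. Pictures are saved under pics/ and viewed, about 8 in all and at most 12, crops included, and the job is handed in when it is done.

```bash
mkdir -p pics
cat > h.py <<'E'
import numpy as np,cv2
from rig import monitor,eyes
def cam(name):
    c=eyes.calibration(name);K=np.array(c["intrinsics"],float)
    if "mount" in c:
        o=monitor.get_obs();T=np.eye(4);T[:3,:3]=np.array(o["eef_rot"]).reshape(3,3);T[:3,3]=o["tool_pos"]
        M=T@np.array(c["mount"]).reshape(4,4)
    else:
        E=np.eye(4);E[:3,:3]=cv2.Rodrigues(np.array(c["rvec"],float))[0];E[:3,3]=np.ravel(c["tvec"]);M=np.linalg.inv(E)
    return K,M
def snap(name,f):
    K,M=cam(name);p,d=eyes.get_image(name);cv2.imwrite(f"pics/{f}.png",p);np.savez(f"pics/{f}.npz",p=p,d=d,K=K,M=M)
def load(f): return np.load(f"pics/{f}.npz")
def pt(z,u,v,depth=None,h=None):
    K,M=z["K"],z["M"];r=np.linalg.inv(K)@[u,v,1]
    if h is not None:
        R=M[:3,:3]@r;return M[:3,3]+R*(h-M[2,3])/R[2]
    if depth is None: 
        w=z["d"][int(v)-1:int(v)+2,int(u)-1:int(u)+2];depth=np.median(w[w>0])
    return M[:3,:3]@(r*depth)+M[:3,3]
def proj(z,P):
    q=np.linalg.inv(z["M"])@np.append(P,1);q=z["K"]@q[:3];return q[:2]/q[2]
E
python3 -c "
from h import *
snap('top','t0');snap('side','s0')
o=monitor.get_obs();print(o)
for n in('top','side'):
  print(cam(n)[1].round(3))
print(eyes.calibration('wrist'))"
```

```text
{'time_s': 0.1, 'qpos': array([ 1.05950847,  0.41789712, -0.01026355,  1.61409744,  0.00469466,
        1.11068062, -0.05302716]), 'joint_vel': array([-0.00023242, -0.00109925,  0.00072367, -0.0017799 ,  0.00101133,
       -0.00223529, -0.00095005]), 'joint_torque': array([ 3.01387765e-03, -8.52578902e+01,  6.40871488e-01, -4.26693070e+01,
       -4.88309842e-02,  1.62636494e-02, -5.73520058e-07]), 'tool_pos': array([ 0.28276704, -0.55702747,  0.21890568]), 'eef_rot': array([[ 8.91690429e-01,  4.52645405e-01, -5.62282222e-04],
       [ 4.52645745e-01, -8.91689982e-01,  8.97853335e-04],
       [-9.49722375e-05, -1.05512188e-03, -9.99999439e-01]]), 'force': array([-0.08485086, -0.62517513, -1.04853293]), 'moment': array([-0.08379217,  0.02747704,  0.02724959]), 'width': 0.09431421414909223}
[[ 0.013 -0.991  0.13   0.429]
 [-1.    -0.01   0.024 -0.02 ]
 [-0.023 -0.13  -0.991  1.231]
 [ 0.     0.     0.     1.   ]]
[[-0.899 -0.242  0.365  0.127]
 [-0.438  0.497 -0.749  0.825]
 [ 0.    -0.833 -0.553  0.746]
 [ 0.     0.     0.     1.   ]]
{'intrinsics': array([[412.26624835,   0.        , 321.34476739],
       [  0.        , 412.26624835, 245.64867412],
       [  0.        ,   0.        ,   1.        ]]), 'mount': array([[ 3.74814299e-04, -9.73067392e-01, -2.30520520e-01,
         6.72823842e-02],
       [ 9.99998058e-01, -8.12710235e-05,  1.96900369e-03,
         2.20914914e-04],
       [-1.93470792e-03, -2.30520810e-01,  9.73065472e-01,
        -1.65484747e-01],
       [ 0.00000000e+00,  0.00000000e+00,  0.00000000e+00,
         1.00000000e+00]])}
```

View pics/t0.png

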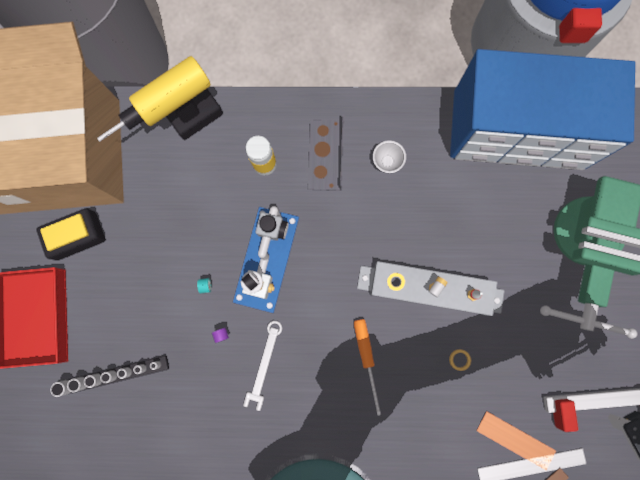

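View pics/s0.png

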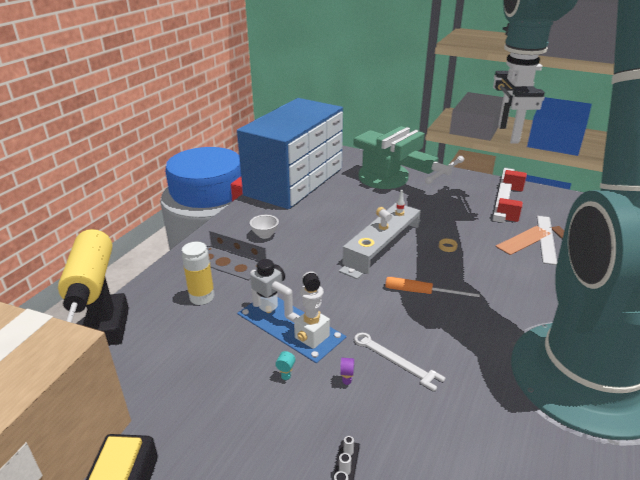

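```bash
python3 -c "
from h import *
t=cv2.imread('pics/t0.png');s=cv2.imread('pics/s0.png')
a=cv2.resize(t[200:320,220:320],None,fx=4,fy=4,interpolation=cv2.INTER_CUBIC)
b=cv2.resize(s[250:370,240:340],None,fx=4,fy=4,interpolation=cv2.INTER_CUBIC)
cv2.imwrite('pics/c0.png',np.hstack([a,b]))
t=load('t0')
print('ring',pt(t,397,282,h=.05),pt(t,397,282));print('noz',pt(t,437,285,h=.08));print('chuck',pt(t,475,295,h=.08))
print('knob',pt(t,268,224,h=.131),'gauge',pt(t,250,281,h=.155))
for p in [(292,220),(277,309),(239,297),(256,210)]: print('plate',p,pt(t,*p),pt(t,*p,h=.01))
"
```

```text
ring [ 0.50176632 -0.16287673  0.05      ] [ 5.04865896e-01 -1.68976196e-01 -4.24796516e-04]
noz [ 0.49484324 -0.2396639   0.08      ]
chuck [ 0.47569296 -0.31539285  0.08      ]
knob [0.60784565 0.0994668  0.131     ] gauge [0.49385252 0.12851333 0.155     ]
plate (292, 220) [0.63757441 0.06054666 0.00577967] [0.63685667 0.06026934 0.01      ]
plate (277, 309) [ 0.44346358  0.08981505 -0.00103735] [0.4433354  0.08883166 0.01      ]
plate (239, 297) [0.46802412 0.17192276 0.00584343] [0.46789227 0.17127185 0.01      ]
plate (256, 210) [ 6.60217921e-01  1.41042463e-01 -6.29424972e-05] [0.65832962 0.13972655 0.01      ]
```

View pics/c0.png

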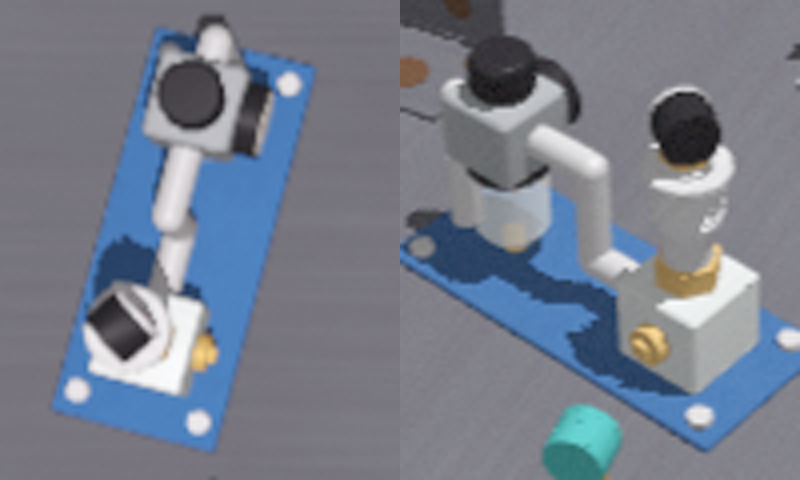

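```bash
python3 -m handwheel '[[94,0,1,2,0,0,0],[94,0.5,2.5,3,0,0,0],[94,1,4,3.2,0,0,0.5],[94,1.5,5.5,3.2,0,0,0.5],[94,2,7,3.2,0,0,1],[94,2.4,8.5,3.2,0,0,1],[94,2.8,10,3.2,0,0,1],[94,3.2,11,3.2,0,0,1]]' 5
python3 -m handwheel '[[94,0.5,1.5,0,0,0,0.5],[94,1,3,0,0,0,0.5],[94,1.5,4.5,0,0,0,1],[94,2,6,0,0,0,1],[94,2.5,7.5,0,0,0,1],[94,3,9,0,0,0,2],[94,3.5,10.5,0,0,0,2],[94,4,12,0,0,0,2]]'
python3 -m handwheel '[[94,0.5,1.5,0,0,0,0],[94,0.9,3,0,0,0,0],[94,1.1,4.4,0,0,0,0],[94,1.1,4.4,0,0,0,0],[94,1.1,4.4,0,0,0,0],[94,1.1,4.4,0,0,0,0],[94,1.1,4.4,0,0,0,0]]'
python3 -c "
from h import *
snap('wrist','w0');o=monitor.get_obs();print(o)
z=load('w0');print(proj(z,[.493,.128,.144]))"
```

```text
time_s: 0.77
tool_pos: [0.3631, -0.279, 0.2995]
eef_rot: [[0.838, 0.545, -0.0], [0.545, -0.838, -0.0], [-0.0, -0.0, -1.0]]
force: [0.7, 0.2, 1.0]
width: 0.0941
time_s: 1.43
tool_pos: [0.463, 0.0197, 0.2995]
eef_rot: [[0.708, 0.706, 0.0], [0.706, -0.708, -0.0], [0.0, 0.0, -1.0]]
force: [0.7, -0.8, -0.0]
width: 0.0941
time_s: 2.02
tool_pos: [0.4904, 0.1265, 0.2993]
eef_rot: [[0.709, 0.705, -0.0], [0.705, -0.709, -0.001], [-0.001, 0.0, -1.0]]
force: [-0.0, -0.6, 1.1]
width: 0.0943
{'time_s': 2.0667, 'qpos': array([ 0.25305888,  0.17531776, -0.63662105,  1.78446059,  0.11115368,
        1.21792666, -1.20352012]), 'joint_vel': array([ 0.00070803, -0.00202237, -0.00380874, -0.00112286,  0.00089553,
        0.00079919, -0.00306883]), 'joint_torque': array([-7.09233731e-01, -5.42203152e+01, -4.79797930e+00, -4.44322121e+01,
       -3.45970248e-02, -6.69194874e-02,  1.60822092e-02]), 'tool_pos': array([0.4904667 , 0.12643923, 0.29939177]), 'eef_rot': array([[ 7.09468550e-01,  7.04737090e-01, -9.96984533e-05],
       [ 7.04736982e-01, -7.09468508e-01, -4.71962520e-04],
       [-4.03342406e-04,  2.64581378e-04, -9.99999884e-01]]), 'force': array([-0.51752751, -0.50064898,  0.14298709]), 'moment': array([-0.03991051, -0.04261519, -0.00723539]), 'width': 0.09394696004045455}
[320.8733406  230.89081144]
```

View pics/w0.png

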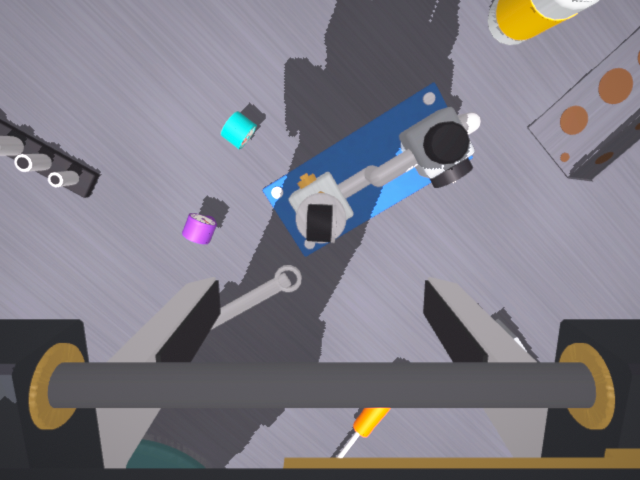

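```bash
python3 -c "
from h import *
z=load('w0');p=z['p'];c=cv2.resize(p[180:260,270:370],None,fx=8,fy=8,interpolation=cv2.INTER_CUBIC)[:600]
cv2.imwrite('pics/c1.png',c)
K,M,d=z['K'],z['M'],z['d']
vs,us=np.mgrid[170:270,260:380]
P=np.array([pt(z,u,v,depth=d[v,u]) for u,v in zip(us.ravel(),vs.ravel()) if d[v,u]>0]);C=np.array([p[v,u].max() for u,v in zip(us.ravel(),vs.ravel()) if d[v,u]>0])
g=(P[:,2]>.134)
Q=P[g][:,:2];r=cv2.minAreaRect((Q*1000).astype(np.float32));print('gauge',g.sum(),r,cv2.boxPoints(r),P[g][:,2].max())
f=(P[:,2]>.105)&(P[:,2]<.128);print('sleeve',cv2.minEnclosingCircle((P[f][:,:2]*1000).astype(np.float32)),np.percentile(P[f][:,2],[5,50,95]))
z=load('t0');d=z['d'];vs,us=np.mgrid[260:305,230:275]
P=np.array([pt(z,u,v,depth=d[v,u]) for u,v in zip(us.ravel(),vs.ravel()) if d[v,u]>0])
f=(P[:,2]>.105)&(P[:,2]<.130);print('sleeve top',f.sum(),cv2.minEnclosingCircle((P[f][:,:2]*1000).astype(np.float32)),np.percentile(P[f][:,2],[5,50,95]))
g=P[:,2]>.134;print('gauge top',cv2.minAreaRect((P[g][:,:2]*1000).astype(np.float32)),P[g][:,2].max())
"
```

```text
gauge 1088 ((497.2514343261719, 132.08041381835938), (29.84505271911621, 22.66761589050293), 42.08037567138672) [[478.58023 130.49176]
 [493.77145 113.66773]
 [515.9226  133.66907]
 [500.7314  150.4931 ]] 0.15605499772391918
sleeve ((496.99383544921875, 132.31036376953125), 21.60335350036621) [0.11780422 0.11925298 0.12046233]
sleeve top 185 ((493.640625, 131.31561279296875), 21.499284744262695) [0.11445126 0.1180014  0.12180222]
gauge top ((494.0373840332031, 130.73080444335938), (29.397754669189453, 22.892868041992188), 40.861942291259766) 0.15886300423026278
```

View pics/c1.png

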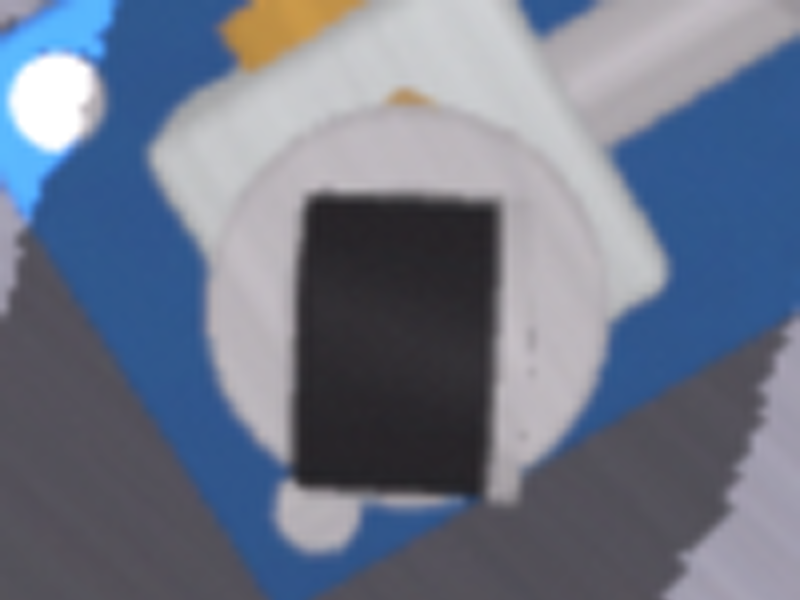

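```bash
python3 -m handwheel '[[31,0.24,0.22,-1,0,0,-0.5],[31,0.24,0.22,-2,0,0,-0.5],[31,0.24,0.22,-3,0,0,-0.5],[31,0.24,0.22,-4,0,0,-0.5],[31,0.24,0.22,-4.4,0,0,-0.5],[31,0.24,0.22,-4.4,0,0,-0.5],[31,0.24,0.22,-4.4,0,0,-0.5],[31,0.24,0.22,-4.4,0,0,-0.5]]'
python3 -c "
from h import *
snap('wrist','w1');o=monitor.get_obs();print(o['force'],o['tool_pos'],o['width'])"
```

```text
time_s: 2.73
tool_pos: [0.4972, 0.1332, 0.1909]
eef_rot: [[0.744, 0.668, 0.002], [0.668, -0.744, 0.0], [0.001, 0.001, -1.0]]
force: [-0.6, -0.5, -0.4]
width: 0.0438
[-0.55492246  0.08584123  0.12653082] [0.49720188 0.1332715  0.19090786] 0.04027749443932989
```

View pics/w1.png

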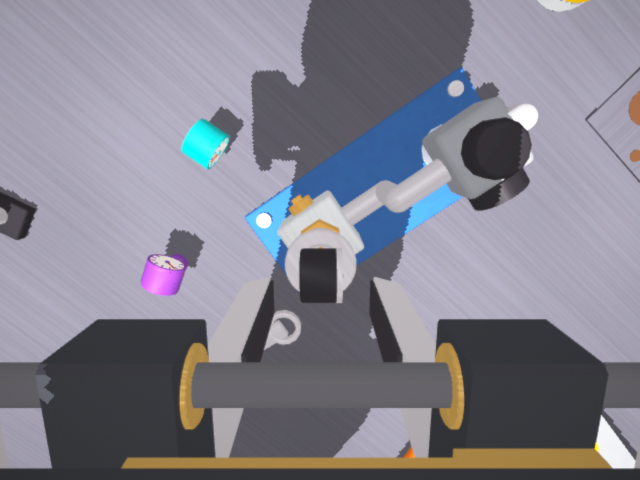

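```bash
python3 -c "
from h import *
z=load('w1');d=z['d'];o=monitor.get_obs();T=np.array(o['tool_pos']);R=np.array(o['eef_rot'])
vs,us=np.mgrid[225:330,270:370]
P=np.array([pt(z,u,v,depth=d[v,u]) for u,v in zip(us.ravel(),vs.ravel()) if d[v,u]>0])
g=(P[:,2]>.130)&(P[:,2]<.165);r=cv2.minAreaRect((P[g][:,:2]*1000).astype(np.float32));print(g.sum(),r,P[g][:,2].max())
print('tool-frame',R.T@(np.append(np.array(r[0])/1000,T[2])-T))
f=(P[:,2]>.105)&(P[:,2]<.126);c=cv2.minEnclosingCircle((P[f][:,:2]*1000).astype(np.float32));print('sleeve',c,np.percentile(P[f][:,2],[5,50,95]))
print('R yaw',np.degrees(np.arctan2(R[1,0],R[0,0])))
print('tips proj',[proj(z,T+R@np.array([0,s*w,.014])) for s in(1,-1) for w in (.0201,)])
"
```

```text
2355 ((497.2631530761719, 132.49085998535156), (29.830429077148438, 22.637535095214844), 42.8798942565918) 0.15692292024078974
tool-frame [-4.75687924e-04  6.21996341e-04 -7.47148117e-08]
sleeve ((496.91253662109375, 132.5927276611328), 21.631256103515625) [0.1178109  0.11925074 0.1203919 ]
R yaw 41.89624400920867
tips proj [array([363.18708417, 297.36004545]), array([276.01613371, 297.39735805])]
```

```bash
python3 -m handwheel '[[31,0,0,0,0,0,0],[31,0,0,-0.3,0,0,0],[31,0,0,-0.6,0,0,0],[31,0,0,-0.9,0,0,0],[31,0,0,-1.2,0,0,0],[31,0,0,-1.5,0,0,0],[31,0,0,-1.8,0,0,0],[31,0,0,-1.8,0,0,0]]'
python3 -m handwheel '[[31,0,0,-0.05,0,0,0],[31,0,0,-0.1,0,0,0],[31,0,0,-0.15,0,0,0],[31,0,0,-0.2,0,0,0],[31,0,0,-0.2,0,0,0]]'
```

```text
time_s: 3.45
tool_pos: [0.4957, 0.133, 0.1427]
eef_rot: [[0.744, 0.668, -0.002], [0.668, -0.744, -0.0], [-0.002, -0.001, -1.0]]
force: [-0.4, 0.6, 0.6]
width: 0.0311
time_s: 3.87
tool_pos: [0.4964, 0.1332, 0.1394]
eef_rot: [[0.744, 0.668, -0.0], [0.668, -0.744, -0.0], [-0.0, -0.0, -1.0]]
force: [-0.3, 0.4, -0.3]
width: 0.0308
```

```bash
for i in 1; do python3 -m handwheel '[[31,0,0,-0.02,0,0,0],[31,0,0,-0.04,0,0,0],[31,0,0,-0.06,0,0,0],[31,0,0,-0.08,0,0,0],[31,0,0,-0.08,0,0,0]]'; done
python3 -m handwheel '[[31,0,0,-0.02,0,0,0],[31,0,0,-0.04,0,0,0],[31,0,0,-0.04,0,0,0]]' | grep -E "pos|force"
python3 -m handwheel '[[31,0,0,-0.02,0,0,0],[31,0,0,-0.04,0,0,0],[31,0,0,-0.04,0,0,0]]'| grep -E "pos|force"
python3 -m handwheel '[[31,0,0,-0.02,0,0,0],[31,0,0,-0.04,0,0,0],[31,0,0,-0.04,0,0,0]]'| grep -E "pos|force"
```

```text
time_s: 4.28
tool_pos: [0.4964, 0.1332, 0.1373]
eef_rot: [[0.744, 0.668, -0.0], [0.668, -0.744, 0.0], [-0.0, -0.0, -1.0]]
force: [-1.0, 0.4, -0.4]
width: 0.0314
tool_pos: [0.4964, 0.1332, 0.1363]
force: [-0.3, 0.0, 0.1]
tool_pos: [0.4964, 0.1332, 0.1353]
force: [-0.2, 0.1, 0.2]
tool_pos: [0.4964, 0.1332, 0.1343]
force: [-0.4, 0.7, 0.6]
```

```bash
for i in 1; do python3 -m handwheel '[[31,0,0,-0.02,0,0,0],[31,0,0,-0.04,0,0,0],[31,0,0,-0.04,0,0,0]]'| grep -E "pos|force"
python3 -m handwheel '[[31,0,0,-0.02,0,0,0],[31,0,0,-0.04,0,0,0],[31,0,0,-0.04,0,0,0]]'| grep -E "pos|force"
python3 -m handwheel '[[31,0,0,-0.02,0,0,0],[31,0,0,-0.04,0,0,0],[31,0,0,-0.04,0,0,0]]'| grep -E "pos|force"; done
```

```text
tool_pos: [0.4965, 0.1332, 0.1335]
force: [-0.4, 0.6, 1.2]
tool_pos: [0.4965, 0.1333, 0.1326]
force: [-1.1, -1.0, 7.6]
tool_pos: [0.4965, 0.1333, 0.1317]
force: [-1.8, -0.7, 8.8]
```

```bash
python3 -m handwheel '[[31,0,0,-0.02,0,0,0],[31,0,0,-0.04,0,0,0],[31,0,0,-0.06,0,0,0],[31,0,0,-0.06,0,0,0]]'| grep -E "pos|force"
python3 -m handwheel '[[31,0,0,-0.02,0,0,0],[31,0,0,-0.03,0,0,0],[31,0,0,-0.03,0,0,0]]'| grep -E "pos|force"
python3 -m handwheel '[[31,0,0,-0.02,0,0,0],[31,0,0,-0.02,0,0,0]]'| grep -E "pos|force"
```

```text
tool_pos: [0.4965, 0.1333, 0.1303]
force: [-3.5, -1.7, 10.3]
tool_pos: [0.4965, 0.1332, 0.1295]
force: [-2.6, -0.9, 8.1]
tool_pos: [0.4966, 0.1333, 0.1291]
force: [-4.1, -1.1, 10.5]
```

```bash
python3 -m handwheel '[[31,0,0,-0.02,0,0,0],[31,0,0,-0.02,0,0,0]]'| grep -E "pos|force"
python3 -c "
from h import *
snap('wrist','w2');z=load('w2');d=z['d']
P=np.array([pt(z,u,v,depth=d[v,u]) for v in range(200,400) for u in range(260,385) if d[v,u]>0])
g=(P[:,2]>.135)&(P[:,2]<.175)&(np.hypot(P[:,0]-.497,P[:,1]-.1325)<.017);print(P[g][:,2].max(),np.percentile(P[g][:,2],[95,98]))
snap('side','s1')
z=load('s1');K=z['K'];print(proj(z,[.4965,.132,.144]),proj(z,[.4965,.132,.149]))
a,b=load('s0')['p'],z['p'];c=lambda i:cv2.resize(i[260:340,280:340],None,fx=6,fy=6)
cv2.imwrite('pics/c2.png',np.hstack([c(a),c(b)]))
"
```

```text
tool_pos: [0.4965, 0.1333, 0.1286]
force: [-4.0, -1.9, 11.5]
0.17471451198519772 [0.1612586  0.16835126]
[309.88829169 279.35314704] [309.84342386 277.1608992 ]
```

View pics/c2.png

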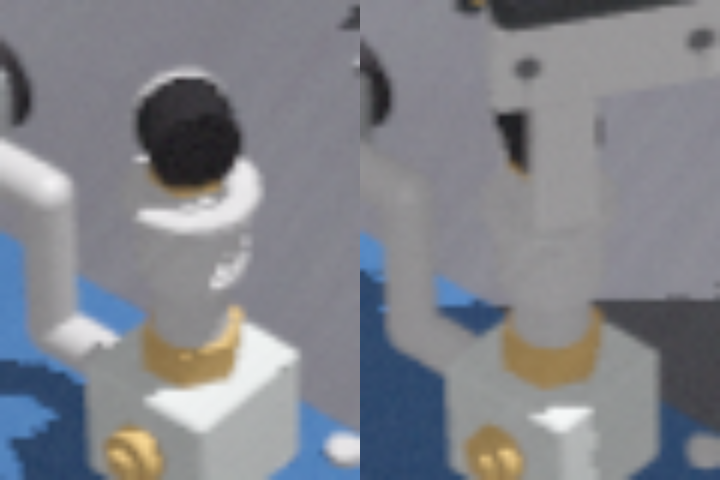

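```bash
python3 -c "
from h import *
z1,z=load('w1'),load('w2')
for zz in (z1,z):
  Ti=np.linalg.inv(zz['M'])
  for h in (.156,.161):
    u,v=proj(zz,[.4968,.1325,h]).astype(int);print(h,u,v,pt(zz,u,v))
p=z['p'];cv2.imwrite('pics/c3.png',cv2.resize(p[200:400,200:440],None,fx=3,fy=3))
"
```

```text
0.156 320 284 [0.49660259 0.13247362 0.15465426]
0.161 320 287 [0.49532223 0.13132615 0.15437618]
0.156 321 338 [0.4979608  0.13384062 0.15917365]
0.161 321 344 [0.49614591 0.13221008 0.15894164]
```

View pics/c3.png

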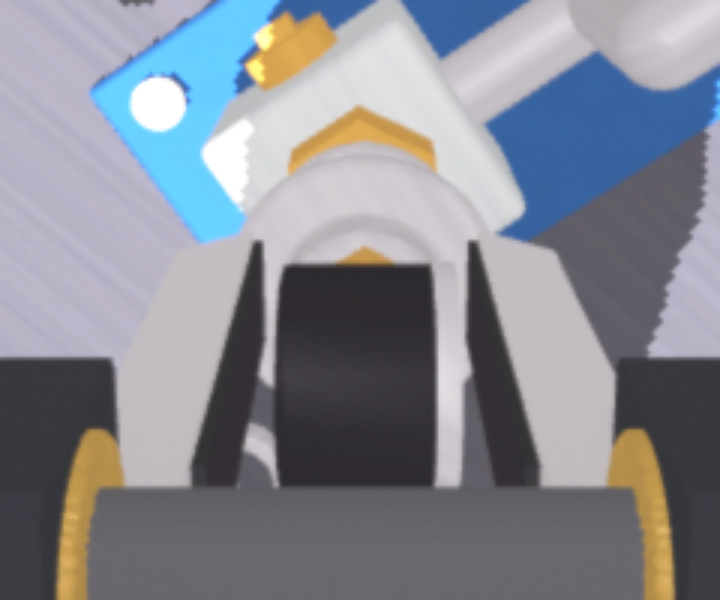

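```bash
python3 -m handwheel '[[31,0,0,0.05,0,0,0],[31,0,0,0.12,0,0,0],[31,0,0,0.25,0,0,0],[31,0,0,0.4,0,0,0],[31,0,0,0.6,0,0,0],[31,0,0,0.8,0,0,0],[31,0,0,0.9,0,0,0],[31,0,0,0.9,0,0,0]]'
python3 -m handwheel '[[27,0,0,0,0,0,0],[25,0,0,0,0,0,0],[24,0,0,0,0,0,0],[23,0,0,0,0,0,0],[22,0,0,0,0,0,0],[20,0,0,0,0,0,0],[20,0,0,0,0,0,0],[20,0,0,0,0,0,0]]' 5
```

```text
time_s: 7.47
tool_pos: [0.4968, 0.1333, 0.1514]
eef_rot: [[0.744, 0.668, 0.001], [0.668, -0.744, 0.0], [0.001, 0.001, -1.0]]
force: [0.0, 0.2, 0.4]
width: 0.031
time_s: 8.13
tool_pos: [0.4963, 0.1332, 0.1506]
eef_rot: [[0.744, 0.668, -0.0], [0.668, -0.744, 0.0], [-0.0, -0.0, -1.0]]
force: [0.1, 0.4, -2.2]
width: 0.0222
```

```bash
python3 -m handwheel '[[18,0,0,0,0,0,0],[18,0,0,0,0,0,0],[18,0,0,0,0,0,0]]' 25
python3 -m handwheel '[[18,0,0,0.04,0,0,0],[18,0,0,0.08,0,0,0],[18,0,0,0.12,0,0,0],[18,0,0,0.12,0,0,0]]'
```

```text
time_s: 8.38
tool_pos: [0.4963, 0.1332, 0.1506]
eef_rot: [[0.744, 0.668, -0.0], [0.668, -0.744, -0.0], [-0.0, -0.0, -1.0]]
force: [0.7, 0.2, -3.1]
width: 0.022
time_s: 8.72
tool_pos: [0.4964, 0.1332, 0.1539]
eef_rot: [[0.744, 0.668, -0.0], [0.668, -0.744, -0.0], [-0.0, -0.0, -1.0]]
force: [-1.2, 0.2, -1.2]
width: 0.0217
```

```bash
python3 -m handwheel '[[18,0,0,0.06,0,0,0],[18,0,0,0.12,0,0,0],[18,0,0,0.18,0,0,0],[18,0,0,0.24,0,0,0]]'
python3 -m handwheel '[[18,0,0,0.06,0,0,0],[18,0,0,0.12,0,0,0],[18,0,0,0.18,0,0,0],[18,0,0,0.24,0,0,0],[18,0,0,0.3,0,0,0],[18,0,0,0.36,0,0,0]]'
```

```text
time_s: 9.05
tool_pos: [0.4966, 0.1333, 0.1602]
eef_rot: [[0.744, 0.668, 0.0], [0.668, -0.744, -0.0], [0.0, 0.0, -1.0]]
force: [-0.8, 0.3, -0.2]
width: 0.0218
time_s: 9.55
tool_pos: [0.4965, 0.1332, 0.1688]
eef_rot: [[0.744, 0.668, 0.0], [0.668, -0.744, 0.0], [0.0, -0.0, -1.0]]
force: [-0.7, -0.1, -0.8]
width: 0.0219
```

```bash
python3 -m handwheel '[[18,0,0,0.1,0,0,0],[18,0,0,0.3,0,0,0],[18,0,0,0.6,0,0,0],[18,0,0,1,0,0,0],[18,0,0,1.4,0,0,0],[18,0,0,1.4,0,0,0]]'
python3 -c "
from h import *
snap('side','s2');snap('wrist','w3')
c=load('s2')['p'][200:360,230:350];w=load('w3')['p'][200:440,200:440]
cv2.imwrite('pics/c4.png',np.hstack([cv2.resize(c,(450,600)),cv2.resize(w,(350,350)) if 0 else np.vstack([cv2.resize(w,(350,350)),np.zeros((250,350,3),np.uint8)])]))"
```

```text
time_s: 10.05
tool_pos: [0.4974, 0.1336, 0.2061]
eef_rot: [[0.744, 0.668, 0.003], [0.668, -0.744, 0.001], [0.003, 0.002, -1.0]]
force: [0.3, 0.0, -0.4]
width: 0.0215
```

View pics/c4.png

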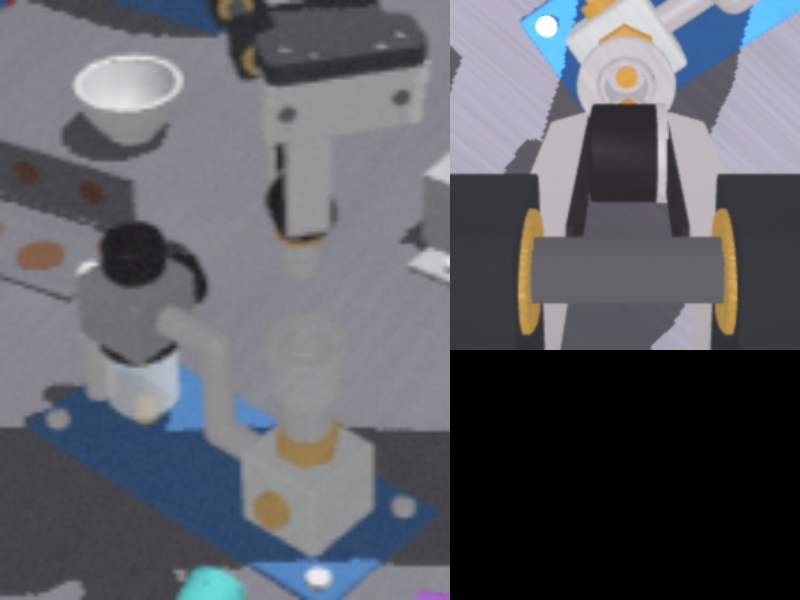

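```bash
python3 -m handwheel '[[18,0,-0.6,0,0,0,0],[18,0,-1.6,0,0,0,0],[18,0.05,-2.9,0,0,0,0],[18,0.1,-4.2,0,0,0,0],[18,0.1,-5.5,0,0,0,0],[18,0.15,-6.8,0,0,0,0],[18,0.2,-8.1,0,0,0,0],[18,0.2,-9.2,0,0,0,0]]'
python3 -m handwheel '[[18,0,-0.9,0,0,0,0],[18,0,-1.8,0,0,0,0],[18,0,-2.4,0,0,0,0],[18,0,-2.65,0,0,0,0],[18,0,-2.65,0,0,0,0],[18,0,-2.65,0,0,0,0]]'
python3 -c "
from h import *
z3=load('w3');snap('wrist','w4');z=load('w4')
print(monitor.get_obs()['tool_pos'])
p=z['p'];hsv=cv2.cvtColor(p,cv2.COLOR_BGR2HSV);m=cv2.inRange(hsv,(22,120,120),(35,255,255))
n,l,s,c=cv2.connectedComponentsWithStats(m);print([(s[i],c[i]) for i in range(1,n) if s[i][4]>80])
print(proj(z,[.5018,-.1629,.05]))
T=np.array(monitor.get_obs()['tool_pos'])
for v in range(240,330,10):
  print(v,pt(z,320,v).round(4), end=' ')
"
```

```text
time_s: 10.82
tool_pos: [0.501, -0.0992, 0.2033]
eef_rot: [[0.745, 0.667, -0.001], [0.667, -0.745, -0.0], [-0.001, -0.0, -1.0]]
force: [0.5, -0.5, 0.7]
width: 0.0221
time_s: 11.32
tool_pos: [0.5014, -0.1622, 0.2034]
eef_rot: [[0.744, 0.668, -0.0], [0.668, -0.744, 0.001], [0.0, -0.001, -1.0]]
force: [-0.5, -0.2, -1.9]
width: 0.0214
[ 0.50148247 -0.16177512  0.20352494]
[(array([ 30,   0,  20,  15, 156], dtype=int32), array([37.42307692,  4.6474359 ])), (array([298, 207,  45,  44, 763], dtype=int32), array([319.75753604, 228.56356488])), (array([ 139,  249,   61,   78, 1574], dtype=int32), array([165.86149936, 289.72554003])), (array([400, 306,  13,  11, 101], dtype=int32), array([406.1980198, 311.3960396]))]
[321.18184987 235.36122983]
240 [ 0.4977 -0.1653  0.046 ] 250 [ 0.4926 -0.1699  0.0513] 260 [ 0.4863 -0.1756  0.0506] 270 [ 0.5105 -0.1541  0.1859] 280 [ 0.5112 -0.1535  0.2036] 290 [ 0.509  -0.1556  0.2076] 300 [ 0.5064 -0.1579  0.2101] 310 [ 0.5037 -0.1603  0.2117] 320 [ 0.5005 -0.1632  0.212 ]
```

View pics/w4.png

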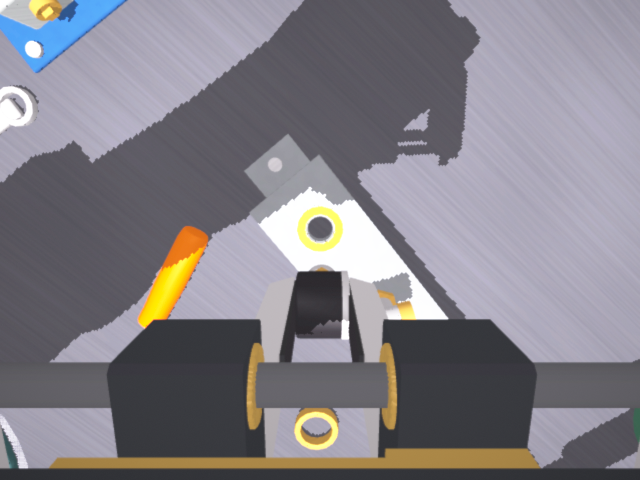

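```bash
python3 -c "
from h import *
z=load('w4');H=pt(z,320,228.5,h=.05);print('hole',H)
P=[pt(z,u,v) for u,v in [(285,225),(300,250),(345,240),(320,203)]];print(np.array(P).round(4))
t=load('t0');p=t['p'];m=cv2.inRange(cv2.cvtColor(p,cv2.COLOR_BGR2HSV),(22,120,120),(35,255,255))[265:300,380:415];ys,xs=np.nonzero(m);u,v=380+(xs.min()+xs.max())/2,265+(ys.min()+ys.max())/2;print('top',u,v,pt(t,u,v,h=.05))
w=load('w3');d=w['d'];Q=np.array([pt(w,u,v,depth=d[v,u]) for v in range(200,290) for u in range(270,390) if d[v,u]>0])
f=(Q[:,2]>.112)&(Q[:,2]<.128);Q=Q[f];c=cv2.minEnclosingCircle((Q[:,:2]*1000).astype(np.float32));print('sleeve',c,np.percentile(Q[:,2],[10,50,90]))
o=monitor.get_obs();print(o['tool_pos'],o['force'])
"
```

```text
hole [ 0.50528233 -0.15851816  0.05      ]
[[ 0.489  -0.1362  0.0502]
 [ 0.4817 -0.1583  0.0502]
 [ 0.5117 -0.1794  0.0503]
 [ 0.5203 -0.1451  0.05  ]]
top 395.5 281.0 [ 0.50380305 -0.15978446  0.05      ]
sleeve ((497.05419921875, 132.55377197265625), 21.527544021606445) [0.11810038 0.11930445 0.12046881]
[ 0.50148247 -0.16177512  0.20352494] [ 0.25121216 -0.53783816 -1.30459058]
```

```bash
python3 -m handwheel '[[18,0.13,0.155,-0.5,0,0,0],[18,0.13,0.155,-1.2,0,0,0],[18,0.13,0.155,-1.9,0,0,0],[18,0.13,0.155,-2.6,0,0,0],[18,0.13,0.155,-3.2,0,0,0],[18,0.13,0.155,-3.6,0,0,0],[18,0.13,0.155,-3.8,0,0,0],[18,0.13,0.155,-3.8,0,0,0]]'
python3 -m handwheel '[[18,0,0,0,0,0,0],[18,0,0,0,0,0,0],[18,0,0,0,0,0,0]]'
python3 -c "
from h import *
snap('wrist','w5');snap('side','s3')
s=load('s3')['p'][200:290,320:440];w=load('w5')['p'][180:360,230:410]
cv2.imwrite('pics/c5.png',np.hstack([cv2.resize(s,(480,360)),cv2.resize(w,(320,360))]))"
```

```text
time_s: 12.03
tool_pos: [0.5044, -0.1583, 0.1076]
eef_rot: [[0.744, 0.669, -0.001], [0.669, -0.744, 0.001], [-0.001, -0.002, -1.0]]
force: [-0.6, 0.5, -1.3]
width: 0.0217
time_s: 12.28
tool_pos: [0.5051, -0.1592, 0.1094]
eef_rot: [[0.744, 0.668, 0.001], [0.668, -0.744, -0.0], [0.001, 0.001, -1.0]]
force: [0.8, 0.1, -0.9]
width: 0.0218
```

View pics/c5.png

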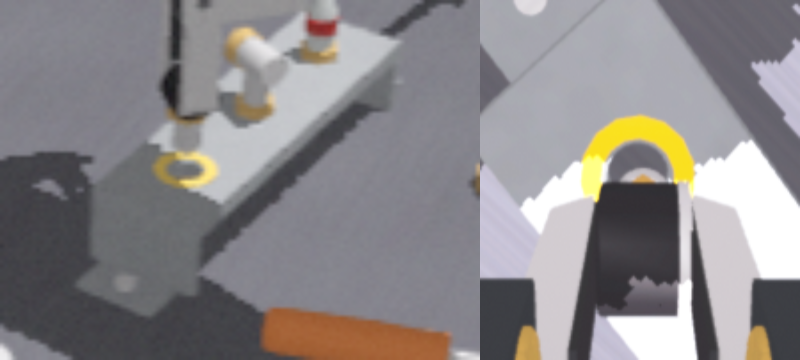

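```bash
python3 -m handwheel '[[18,-0.015,0.045,-0.1,0,0,0],[18,-0.015,0.045,-0.2,0,0,0],[18,-0.015,0.045,-0.3,0,0,0],[18,-0.015,0.045,-0.4,0,0,0],[18,-0.015,0.045,-0.4,0,0,0],[18,-0.015,0.045,-0.4,0,0,0]]' | grep -E 'pos|force'
python3 -m handwheel '[[18,0,0,-0.04,0,0,0],[18,0,0,-0.08,0,0,0],[18,0,0,-0.12,0,0,0],[18,0,0,-0.12,0,0,0]]'| grep -E 'pos|force'
python3 -m handwheel '[[18,0,0,-0.04,0,0,0],[18,0,0,-0.08,0,0,0],[18,0,0,-0.12,0,0,0],[18,0,0,-0.12,0,0,0]]'| grep -E 'pos|force'
```

```text
tool_pos: [0.5042, -0.158, 0.0985]
force: [0.8, -0.2, -0.6]
tool_pos: [0.5042, -0.158, 0.0955]
force: [0.2, 0.2, -0.1]
tool_pos: [0.5042, -0.158, 0.0925]
force: [0.0, -0.4, -1.1]
```

```bash
python3 -m handwheel '[[18,0.01,0,-0.04,0,0,0],[18,0.01,0,-0.08,0,0,0],[18,0.01,0,-0.12,0,0,0],[18,0.01,0,-0.12,0,0,0]]'| grep -E 'pos|force'
python3 -m handwheel '[[18,0,0,-0.03,0,0,0],[18,0,0,-0.06,0,0,0],[18,0,0,-0.06,0,0,0]]'| grep -E 'pos|force'
python3 -m handwheel '[[18,0,0,-0.03,0,0,0],[18,0,0,-0.06,0,0,0],[18,0,0,-0.06,0,0,0]]'| grep -E 'pos|force'
```

```text
tool_pos: [0.5045, -0.158, 0.0895]
force: [0.6, 1.0, -2.4]
tool_pos: [0.5045, -0.158, 0.088]
force: [-0.1, -0.0, -1.4]
tool_pos: [0.5045, -0.158, 0.0865]
force: [0.0, -0.4, -0.1]
```

```bash
python3 -m handwheel '[[18,0,0,-0.05,0,0,0],[18,0,0,-0.1,0,0,0],[18,0,0,-0.15,0,0,0],[18,0,0,-0.2,0,0,0],[18,0,0,-0.2,0,0,0]]'| grep -E 'pos|force'
python3 -m handwheel '[[18,0,0,-0.05,0,0,0],[18,0,0,-0.1,0,0,0],[18,0,0,-0.15,0,0,0],[18,0,0,-0.2,0,0,0],[18,0,0,-0.2,0,0,0]]'| grep -E 'pos|force'
python3 -m handwheel '[[18,0,0,-0.03,0,0,0],[18,0,0,-0.06,0,0,0],[18,0,0,-0.06,0,0,0]]'| grep -E 'pos|force'
```

```text
tool_pos: [0.5044, -0.158, 0.0814]
force: [-0.4, -0.8, -2.1]
tool_pos: [0.5044, -0.158, 0.0764]
force: [0.4, -0.5, -1.3]
tool_pos: [0.5045, -0.158, 0.0751]
force: [-0.5, 0.3, -0.8]
```

```bash
python3 -m handwheel '[[18,0,0,-0.03,0,0,0],[18,0,0,-0.06,0,0,0],[18,0,0,-0.06,0,0,0]]'| grep -E 'pos|force'
python3 -m handwheel '[[18,0,0,-0.03,0,0,0],[18,0,0,-0.06,0,0,0],[18,0,0,-0.06,0,0,0]]'| grep -E 'pos|force'
python3 -m handwheel '[[18,0,0,-0.03,0,0,0],[18,0,0,-0.04,0,0,0],[18,0,0,-0.04,0,0,0]]'| grep -E 'pos|force'
```

```text
tool_pos: [0.5045, -0.158, 0.0735]
force: [0.0, 0.2, -0.2]
tool_pos: [0.5046, -0.158, 0.0723]
force: [-0.1, 1.3, 2.1]
tool_pos: [0.5047, -0.158, 0.0721]
force: [-8.3, 2.5, 23.1]
```

```bash
python3 -m handwheel '[[18,0,0,0.035,0,0,0],[18,0,0,0.035,0,0,0]]'| grep -E 'pos|force'
python3 -c "
from h import *
snap('wrist','w6');snap('side','s4')
z=load('w6')
print([ (v,pt(z,320,v)[2].round(4)) for v in range(270,345,6)])
z=load('w5');print([ (v,pt(z,320,v)[2].round(4)) for v in range(270,345,6)])
s=load('s4')['p'][210:285,330:430];w=load('w6')['p'][180:360,230:410]
cv2.imwrite('pics/c6.png',np.hstack([cv2.resize(s,(480,360)),cv2.resize(w,(320,360))]))"
```

```text
tool_pos: [0.5047, -0.1581, 0.0723]
force: [-1.0, 0.9, 4.9]
[(270, np.float64(0.0546)), (276, np.float64(0.0697)), (282, np.float64(0.0737)), (288, np.float64(0.0759)), (294, np.float64(0.0776)), (300, np.float64(0.0794)), (306, np.float64(0.0802)), (312, np.float64(0.0803)), (318, np.float64(0.0812)), (324, np.float64(0.0808)), (330, np.float64(0.0801)), (336, np.float64(0.0769)), (342, np.float64(0.0502))]
[(270, np.float64(0.0919)), (276, np.float64(0.1071)), (282, np.float64(0.11)), (288, np.float64(0.1129)), (294, np.float64(0.1147)), (300, np.float64(0.1163)), (306, np.float64(0.1174)), (312, np.float64(0.1178)), (318, np.float64(0.118)), (324, np.float64(0.1174)), (330, np.float64(0.1169)), (336, np.float64(0.1143)), (342, np.float64(0.0504))]
```

View pics/c6.png

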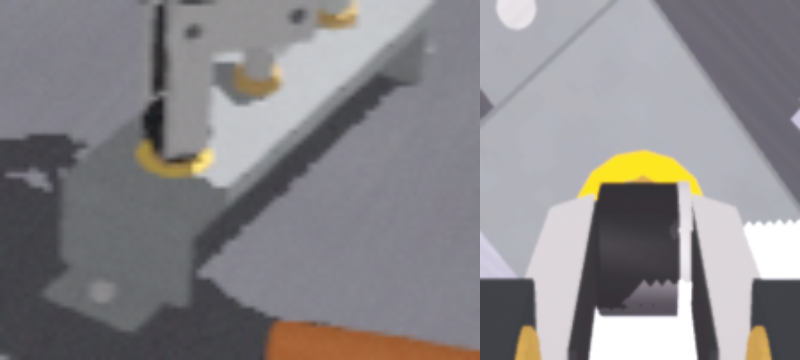

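Case top is at 0.081, so the gauge is fully home. I'll ease off and release it.

```bash
python3 -m handwheel '[[19,0,0,0.005,0,0,0],[20,0,0,0.005,0,0,0],[21,0,0,0.005,0,0,0]]' 5
python3 -m handwheel '[[23,0,0,0,0,0,0],[25,0,0,0,0,0,0],[28,0,0,0,0,0,0],[32,0,0,0,0,0,0],[36,0,0,0,0,0,0],[36,0,0,0,0,0,0],[36,0,0,0,0,0,0]]'
python3 -m handwheel '[[36,0,0,0.2,0,0,0],[36,0,0,0.6,0,0,0],[36,0,0,1.2,0,0,0],[36,0,0,2,0,0,0],[36,0,0,3,0,0,0],[36,0,0,4,0,0,0],[36,0,0,5,0,0,0],[36,0,0,5,0,0,0]]'
python3 -c "
from h import *
snap('wrist','w7');snap('side','s5')
z=load('w7');d=z['d']
P=np.array([pt(z,u,v,depth=d[v,u]) for v in range(200,330) for u in range(270,375) if d[v,u]>0])
g=P[(P[:,2]>.058)&(P[:,2]<.1)&(np.hypot(P[:,0]-.505,P[:,1]+.158)<.03)];print(cv2.minAreaRect((g[:,:2]*1000).astype(np.float32)),g[:,2].max())
s=load('s5')['p'][200:300,330:450];w=z['p'][180:300,220:340+40]
s2=load('s5')['p'][250:380,230:360]
cv2.imwrite('pics/c7.png',np.hstack([cv2.resize(s,(432,360)),cv2.resize(s2,(360,360))]))"
```

```text
time_s: 16.73
tool_pos: [0.5048, -0.1581, 0.0723]
eef_rot: [[0.744, 0.668, 0.0], [0.668, -0.744, -0.0], [0.0, 0.0, -1.0]]
force: [-1.1, 1.3, 5.6]
width: 0.0222
time_s: 17.32
tool_pos: [0.5046, -0.158, 0.0721]
eef_rot: [[0.744, 0.668, -0.0], [0.668, -0.744, 0.0], [-0.0, -0.0, -1.0]]
force: [-0.4, -0.3, -0.7]
width: 0.0359
time_s: 17.98
tool_pos: [0.5065, -0.1583, 0.2025]
eef_rot: [[0.744, 0.668, 0.006], [0.668, -0.744, -0.002], [0.003, 0.006, -1.0]]
force: [0.9, -0.3, 0.0]
width: 0.0357
((505.7311096191406, -159.00259399414062), (29.602210998535156, 22.227832794189453), 41.685791015625) 0.08254792059163457
```

```bash
python3 -c "
from h import *
snap('wrist','w8');z=load('w8');d=z['d']
for h in(.05,):
  P=np.array([pt(z,u,v,depth=d[v,u]) for v in range(190,330) for u in range(260,385) if d[v,u]>0])
c=P[np.hypot(P[:,0]-.5055,P[:,1]+.1585)<.004];print('top',np.percentile(c[:,2],[5,50,95]))
r=np.hypot(P[:,0]-.5055,P[:,1]+.1585);k=P[(r>.022)&(r<.03)];print('rack',np.percentile(k[:,2],[10,50,90]))
g=P[(P[:,2]>.058)&(P[:,2]<.1)&(r<.03)];print(cv2.minAreaRect((g[:,:2]*1000).astype(np.float32)))
t=np.array(monitor.get_obs()['tool_pos']);print(t,monitor.get_obs()['force'])
from rig import job_done
a=np.median(c[:,2])-np.median(k[:,2]);print(a)
if abs(a-.031)<.0025: print(job_done())
"
```

```text
top [0.07968288 0.08092928 0.08202605]
rack [0.04947918 0.05066633 0.21800275]
((505.9371337890625, -158.77671813964844), (29.068042755126953, 22.302593231201172), 41.69811248779297)
[ 0.50443112 -0.15804858  0.19750759] [-0.60557256 -0.64277826  0.65172092]
0.030262953050926383
the job is handed in; nothing more can be done
None
```

The gauge is parked upright and fully home in the yellow-ringed hole, and the job is handed in after about 18 s of robot time.

- **Unlocking:** I straddled the gauge, found the flange by touch about 6 mm below the mouth, and pressed the sleeve back about 5 mm. The highest reading there was about 12 N. The wrist depth showed the gauge pop up about 4.5 mm.
- **Drawing out:** I gripped it at 5 N, then 25 N, and drew it straight up. The sleeve flange then measured 119 mm high, the height at which I had felt it forward, so it had snapped back.
- **Parking:** I lowered it into the hole in small steps. As the hexagon seated, one step briefly read 23 N upward; the limit is 35 N. I eased back to about 5 N before opening the fingers.

**Last checks:**
- The case top is 30.3 mm above the rack; 31 mm is expected when fully home. I take the difference as depth noise.
- The footprint is 29 x 22 mm, so it stands upright.
- The gripper is clear above it, with no contact force.

**What disagreed or was not checked:**
- The extraction readings stayed near the gauge's own weight after the first 3 N, not the stated 3 to 8 N.
- The gauge sat about 5 mm lower in the grip than planned, so it probably slipped a little while being drawn out.
- The last side picture could not be viewed because the picture limit was reached, so the final check rests on wrist depth only. I did not look at the other objects again at the end.

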